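# Pin the bracket, then hold the square in its corner

### The arm

A 6-joint arm with a two-finger parallel gripper is mounted at the origin on the work surface. World frame = base frame: x ahead of the robot, y to its left, z up, the work surface at z = 0. Lengths are in m, angles in rad, forces in N, time in s.
With the tool pointing down it reaches from about 0.275 to 0.775 m from the base axis. Payload 14.6 kg.
Tool frame: the origin (TCP) lies midway between the tips of the shut fingers; the grasp point (between the pads) lies 19 mm behind it; z points along the fingers, y is the line along which they close (so a half turn about z gives the same grasp; the last joint's range is limited). The gripper opens to 85 mm and grips with 20 to 120 N. Pads are 22 mm wide; open, the fingers measure 114 mm over their backs; the gripper's body (76 mm by 85 mm) begins 54 mm behind the grasp point. The pads swing forward as they close: fully open they stand 13 mm farther back than shut.
Start: joints at [-0.155, 0.263, -0.048, 1.259, 0, 1.415], TCP at [0.525, -0, 0.231] pointing down, gripper open.
Joint ranges: [-2.65, 2.65], [-0.89, 1.7], [-1.18, 1.37], [-2.13, 2.11], [-1.35, 1.29], [-3.14, 3.14]. Speed limits (rad/s): [1.89, 1.89, 2.57, 2.79, 3.14, 3.14].

### API

Orientations are given as a rotation vector (axis times angle).
In Python, from station import read_state, grab_frame, calibration, close_job gives the robot as it stands.
- The arm moves only by the tool arm_command, never from a script. Its argument "series" is a list of rows, each a list of 7 numbers: the finger opening in cm, from 0 to 8.54, then the shift along the tool's x, y, z in cm, then the turn, a rotation vector about the tool's x, y, z in rad. In form: [[grip, dx, dy, dz, wx, wy, wz], ...]. A call has 1 to 8 rows; each row shifts and turns the commanded pose from where the row before left it, along the tool's axes as they then stand; what a row does not reach is not made up. A row lasts 1/10 s, in which the tool goes at most 50 mm and 8.59 degrees, less where a joint would pass 70% of its speed; a pose out of reach is approached as far as the arm can. A call with a gripper value outside its range is refused whole. The fingers move at their own pace and stop on an object; "newtons" is the grip in N (left out, the last holds). Time passes only in rows, so rows that do not move let the fingers close. It gives the time, the measured TCP pose, the force, the opening and the grip force at its end, in the units of the state.
- read_state(): the state, without advancing time (a new reading comes with each control period).
- grab_frame(name): name is "scene" or "side" or "wrist"; returns the picture (480x640x3 uint8, red, green, blue); there is no depth.
- calibration(name): a dict with "K" (3x3 intrinsics, pixels), "view" (4x4, takes a point from world to camera coordinates). Camera axes: x right, y down, z forward; pixel columns grow to the right and rows downward; lengths in m; the calibration is good to about 2 mm. A picture is of the moment at which its call begins: read the wrist's pose just before it. calibration takes no time and is no camera call; for the wrist camera it gives the pose at the moment of the call.
- close_job(): hands the job in; it is judged then, once.
The state is a dict: "time_s": time; "joint_positions": joint angles; "joint_velocities": joint speeds; "effort": joint torques, N m; "ee_pos": TCP position; "tool_rot": TCP orientation; "force": force on the tool from outside, world axes, zero at the start; "torque": the same for the moment, N m; "width": opening from 0.0 (shut) to 1.0 (fully open); "finger_force": force on a finger pad.
Only numpy, scipy, OpenCV 4.12 (cv2) and the standard library are available. Lean on these libraries where they do the work, as an engineer would, in place of code of your own. Each camera call takes 0.05 s, during which the arm holds its last target. There are 200 camera calls.

### The job

Put the red-headed locating pin fully home through the hole in the foot of the blue bracket on the yellow gearbox housing and leave it there. Then pick up the metal square by its upright leg and press it into the clean corner between the bracket's upright and the machined deck, until the underside of its foot lies flat on the deck and its back is flush against the upright, near the middle of the upright's width. Finish while still gripping it there, pressing it firmly both down and against the bracket, and do not disturb the jar, the socket or the wrench.

Things in the scene. Friction and masses are not known exactly. Their poses are not given: they have to be found in the camera images.
- housing: Yellow gearbox housing fixed to the bench, 210 x 250 mm, 50 mm high; origin under its centre, on the bench. It carries the deck and the bracket, which share its axes. z up; y points from the clean corner's side, where the square goes, to the side of the bracket's foot with the pin hole.
- deck: Grey machined steel deck, 190 (x) x 230 (y) x 20 mm, rigid on the housing; its top is 70 mm above the bench. Origin under its centre.
- bracket: Blue L-shaped bracket, rigid on the deck, 90 mm wide along x. Its upright is a plate 12 mm thick (local y from 0 to 12 mm) that rises 70 mm above the deck (to 140 mm above the bench); its foot is 12 mm thick (top 82 mm above the bench) and runs from the upright to local y = 110 mm. Origin on the deck at the front face of the upright, which faces local -y.
- hole (a point): Mouth of the pin hole in the bracket's foot: centre, on the top face of the foot, 82 mm above the bench and 75 mm from the upright's front face. Vertical hole, 12.5 mm diameter, 32 mm deep (through foot and deck).
- corner (a point): Middle of the clean inner corner line, where the front face of the bracket's upright meets the deck top. x runs along the corner, y points into the upright, z up. The deck is free for about 110 mm towards -y.
- pin_block: Green plastic block 64 x 64 x 35 mm fixed to the bench, with a vertical 13 mm hole 31 mm deep at its centre in which the pin stands. Origin under its centre.
- pin: Locating pin, loose, about 70 g: steel shank 10 mm in diameter and 28 mm long with a chamfered end, and a red cylindrical head 24 mm in diameter and 54 mm high whose shoulder rests on the block at the start and on the bracket's foot when home. Origin at the shank's end, z up along the pin.
- pin_grip (a point): Centre of the pin's red head, 27 mm above its shoulder and 55 mm above the shank's end.
- pin_tip (a point): Shank end of the pin, on its axis, 28 mm below the head's shoulder.
- square: Metal square, loose, 0.28 to 0.42 kg, standing on its foot on the bench. Foot 26 (x) x 110 (y) x 12 mm high; upright leg 10 mm thick (x) and 30 mm deep (y), at the +y end of the foot, rising to 120 mm above the underside. The leg's +y face is flush with the foot's +y end: together they are its back. Origin at the centre of the underside; z up; y points along the foot towards the back.
- square_grip (a point): On the upright leg's centre line, 80 mm above the underside and 15 mm from the back: a good place to grip across the 10 mm thickness (along the square's x).
- square_corner (a point): Middle of the square's outer lower edge, where underside and back meet; same axes as square. It comes to corner, with x, y and z axes alike, when the square is home (anywhere within 25 mm along the corner will do). Pressing needs about 10 N each way; the weight alone is not enough.
- grease_jar: Bystander: loose grease jar, 64 mm diameter, 85 mm high, orange cap. Origin under its centre.
- socket: Bystander: loose dark steel wrench socket, 42 mm diameter, 62 mm high, standing. Origin under its centre.
- wrench: Bystander: loose steel wrench, 170 mm long, lying on the bench. Origin at its middle, x along it.
Not all that is in view belongs to the job. There is more than one size of the square; the one meant has the size given above.

How it is judged:
On the way, in this order (a step that is already met when the one before it is completed fails the run):
1. the pin is fully home in the bracket's hole and let go (horizontal distance between pin_tip and hole below 0.004 m and z of pin_tip in the frame of hole below -0.025 m and contact force between pin and the fingers below 0.1 N), for 0.2 s.
2. the square is carried, clear of bench and deck (contact force between square and the fingers above 2 N and height (world z) of square_corner above 0.073 m), for 0.1 s.
At the end, for the whole second after the job is handed in: Pin home within 3 mm. Square gripped and still, its lower back edge within 2 mm of the corner and 25 mm of its middle, upright within 0.03 rad, turned within 0.04 rad, pressing on the deck with over 5 N and on the bracket with over 3 N (horizontal distance between pin_tip and hole below 0.004 m and z of pin_tip in the frame of hole below -0.025 m and contact force between square and the fingers above 3 N and contact force between square and deck above 5 N and contact force between square and bracket above 3 N and y of square_corner in the frame of corner above -0.002 m and z of square_corner in the frame of corner below 0.002 m and x of square_corner in the frame of corner between -0.025 and 0.025 m and angle between square's own z axis and vertical below 0.03 rad and angle between the y axis of square and the y axis of corner, either way round below 0.04 rad and linear speed of square below 0.01 m/s); the arm keeps its last pose, push and grip.
It fails at once if the jar, the socket or the wrench is disturbed (moved over 20 mm or tipped) (distance of any of grease_jar, socket, wrench from where it was at the start of the episode above 0.02 m or angle between any of grease_jar, socket's own z axis and vertical above 0.3 rad).
It also fails if it takes over 72 s, if anything falls off the work surface, if the arm or the gripper's body presses on something with over 40 N, if the wrist force passes 120 N, or if a joint passes its speed limit or range.

## Working session

There is one attempt and no reset: what is moved stays moved. The work goes in short steps, Python scripts to look and compute and a tool call to move; the robot and the scene stay as the last step left them, time stands still between calls to the robot, and variables do not carry over. Pictures are saved under pics/ and viewed, at most 12 in all, crops included, and the job is handed in when it is done.

Besides the shell and the picture viewer there is one more tool, called after "Request:" as name(argument=value, ...) on one line, values as JSON. arm_command: Moves the arm, as the interface text tells. Its arguments: {"type":"object","properties":{"series":{"type":"array","items":{"type":"array","items":{"type":"number"}}},"newtons":{"type":"number"}},"required":["series"]}

```bash
mkdir -p pics; ls; python3 - <<'E'
from station import *
import cv2,numpy as np
print(read_state())
for n in("scene","side","wrist"):
    c=calibration(n);print(n,np.array(c["K"]).round(1).tolist(),np.array(c["view"]).round(4).tolist())
    cv2.imwrite(f"pics/{n}0.png",grab_frame(n)[:,:,::-1])
E
```

```text
pics
{'time_s': 0.0, 'joint_positions': array([-1.55313443e-01,  2.63537109e-01, -4.89557281e-02,  1.25940317e+00,
        4.71457238e-06,  1.41550630e+00]), 'joint_velocities': array([-0.00032579,  0.00177949,  0.00057815,  0.0023701 , -0.00068151,
        0.00142373]), 'effort': array([ 6.28219332e-04, -6.37613010e+01,  3.84567368e+01,  1.37825581e-02,
        8.02127857e-07, -5.80562346e-05]), 'ee_pos': array([5.24715710e-01, 3.35943478e-05, 2.30810852e-01]), 'tool_rot': array([-2.22083712e+00, -2.22078512e+00,  1.01153463e-03]), 'force': array([ 0.64724242,  0.70001517, -0.53160463]), 'torque': array([-0.02737042, -0.00804867,  0.02162098]), 'finger_force': 0.0, 'width': 1.0026165489500656}
scene [[438.0, 0.0, 316.2], [0.0, 438.0, 235.2], [0.0, 0.0, 1.0]] [[-0.8123, 0.5831, -0.0055, 0.4422], [0.447, 0.6165, -0.6482, -0.2069], [-0.3746, -0.5291, -0.7614, 1.1159], [0.0, 0.0, 0.0, 1.0]]
side [[612.1, 0.0, 308.5], [0.0, 612.1, 249.7], [0.0, 0.0, 1.0]] [[0.9112, -0.4119, -0.0109, -0.4901], [-0.2167, -0.4565, -0.8629, 0.2117], [0.3504, 0.7886, -0.5052, 0.9076], [0.0, 0.0, 0.0, 1.0]]
wrist [[389.7, 0.0, 317.6], [0.0, 389.7, 239.4], [0.0, 0.0, 1.0]] [[1.0, -0.0002, -0.001, -0.5244], [0.0001, -0.9529, 0.3033, -0.0389], [-0.001, -0.3033, -0.9529, 0.38], [0.0, 0.0, 0.0, 1.0]]
```

View pics/scene0.png

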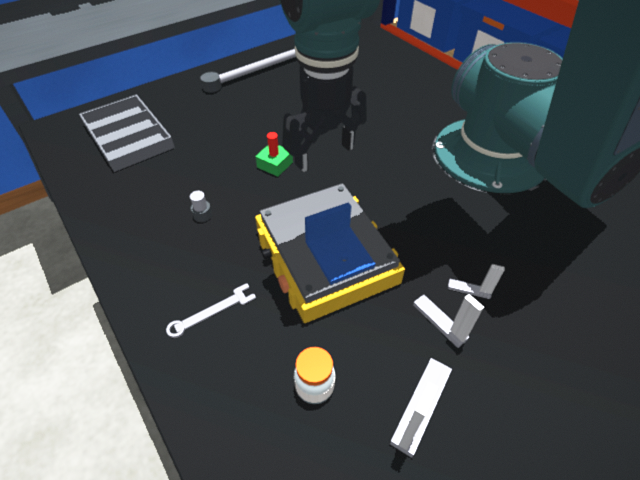

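View pics/side0.png

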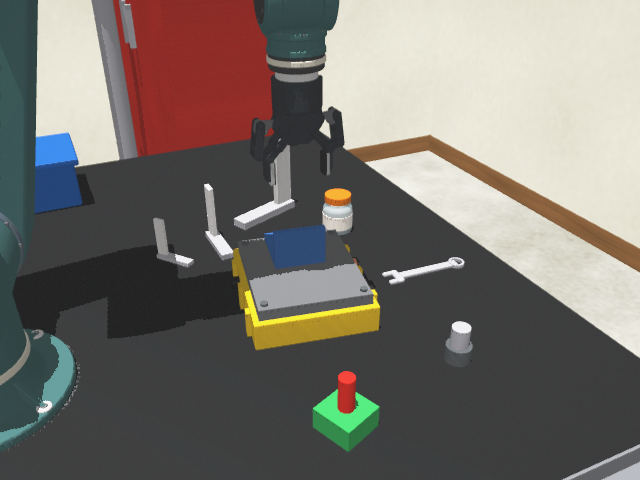

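The scene picture shows the housing (about 330,250), the bracket's foot towards this camera, the pin at (273,150), the wrench at (210,310), the jar at (315,375), the socket at (200,207), and three squares at (480,280), (455,315) and (425,410). The side picture shows the clean deck side facing it, the pin at (347,390), and squares at (165,245), (215,220) and (275,190).

```bash
cat > h.py <<'E'
from station import *
import cv2,numpy as np
def ray(n,p,c=None):
    c=c or calibration(n);K=np.array(c["K"]);V=np.array(c["view"]);R=V[:3,:3]
    d=R.T@np.linalg.inv(K)@np.array([p[0],p[1],1.]);return -R.T@V[:3,3],d/np.linalg.norm(d)
def onz(n,p,z,c=None):
    o,d=ray(n,p,c);return o+d*(z-o[2])/d[2]
def two(n1,p1,n2,p2,c1=None,c2=None):
    o,d=ray(n1,p1,c1);q,e=ray(n2,p2,c2)
    t=np.linalg.lstsq(np.c_[d,-e],q-o,rcond=None)[0];a=o+t[0]*d;b=q+t[1]*e
    return (a+b)/2,np.linalg.norm(a-b)
def proj(n,P,c=None):
    c=c or calibration(n);q=np.array(c["view"])[:3]@np.r_[P,1];q=np.array(c["K"])@q;return q[:2]/q[2]
E
python3 - <<'E'
from h import *
np.set_printoptions(precision=4,suppress=True)
S=cv2.imread("pics/scene0.png");D=cv2.imread("pics/side0.png")
def red(I,box):
    h=cv2.cvtColor(I,cv2.COLOR_BGR2HSV);m=((h[...,0]<8)|(h[...,0]>172))&(h[...,1]>180)&(h[...,2]>90)
    x0,y0,x1,y1=box;k=np.zeros_like(m);k[y0:y1,x0:x1]=1;m&=k>0;y,x=np.nonzero(m);return (x.min()+x.max())/2,(y.min()+y.max())/2,y.min(),y.max()
a=red(S,(250,120,300,170));b=red(D,(320,360,375,430));print(a,b)
print("pin head centre",two("scene",a[:2],"side",b[:2]))
print("deck scene",[onz("scene",p,.07) for p in((262,213),(343,187),(399,262),(306,297))])
print("deck side",[onz("side",p,.07) for p in((260,317),(372,302))])
for nm,P in {"big":((448,363),(282,140)),"mid":((475,302),(210,186)),"sml":((496,268),(161,220))}.items():
    print(nm,two("scene",P[0],"side",P[1]))
print("up top",two("scene",(305,213),"side",(326,228)),[onz("scene",p,.14) for p in((305,213),(350,205))])
I=np.hstack([cv2.resize(S[250:460,380:520],None,fx=2.6,fy=2.6,interpolation=2),cv2.resize(D[130:290,140:310],None,fx=2.5,fy=2.5,interpolation=2)[:, :430] if 0 else cv2.copyMakeBorder(cv2.resize(D[120:280,140:310],None,fx=2.5,fy=2.5,interpolation=2),0,146,0,0,0)])
print(I.shape);cv2.imwrite("pics/sq.png",I)
E
```

```text
(np.float64(272.0), np.float64(143.5), np.int64(132), np.int64(155)) (np.float64(346.5), np.float64(391.5), np.int64(371), np.int64(412))
pin head centre (array([ 0.4646, -0.2892,  0.0641]), np.float64(0.0027946313733107596))
deck scene [array([ 0.6056, -0.1029,  0.07  ]), array([ 0.4254, -0.0666,  0.07  ]), array([0.4652, 0.1522, 0.07  ]), array([0.6474, 0.1139, 0.07  ])]
deck side [array([ 0.4145, -0.0929,  0.07  ]), array([ 0.5903, -0.1314,  0.07  ])]
big (array([0.6162, 0.3543, 0.1835]), np.float64(0.04171008661535094))
mid (array([0.4553, 0.3048, 0.1208]), np.float64(0.0030813443550317702))
sml (array([0.3435, 0.2699, 0.0838]), np.float64(0.00067562573155058))
up top (array([0.573 , 0.0046, 0.1418]), np.float64(0.0022577429251485408)) [array([0.571 , 0.0037, 0.14  ]), array([0.4925, 0.0357, 0.14  ])]
(546, 789, 3)
```

View pics/sq.png

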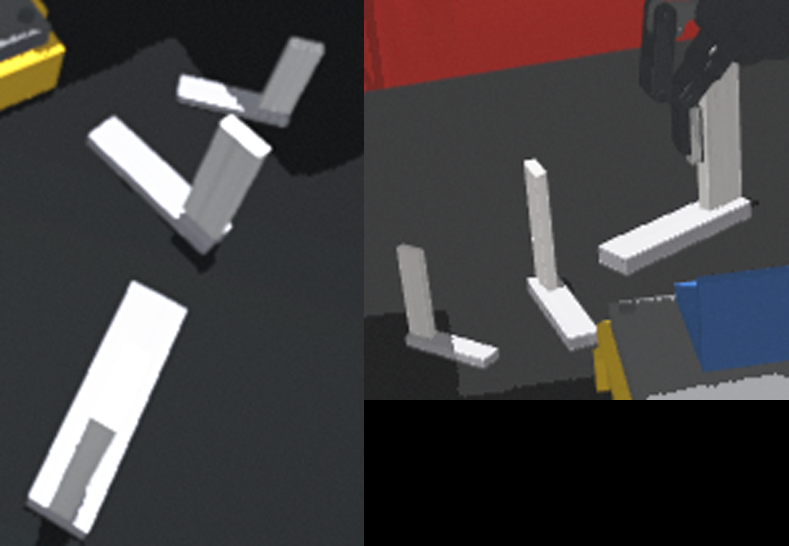

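View pics/wrist0.png

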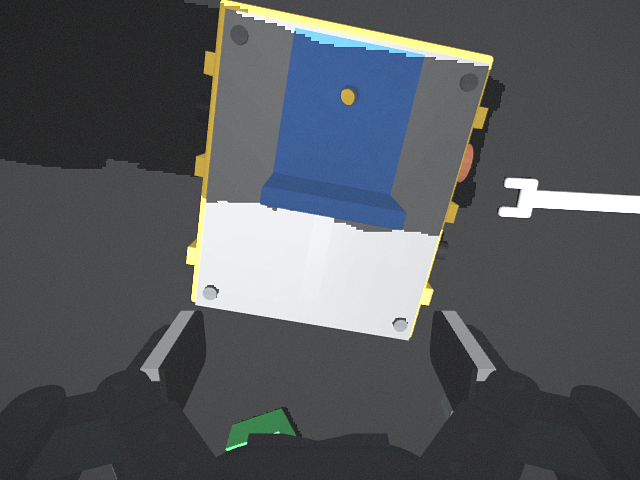

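The third square (middle size, top at about 0.121 m) is the one meant: its leg is at about (0.455,0.305). In the wrist view the hole is visible at (348,97). Moving to a similar view of the pin.

```bash
cat >> h.py <<'E'
def blob(I,m,box=None):
    k=np.zeros(m.shape,np.uint8)
    x0,y0,x1,y1=box or (0,0,640,480);k[y0:y1,x0:x1]=m[y0:y1,x0:x1]
    c=max(cv2.findContours(k,cv2.RETR_EXTERNAL,cv2.CHAIN_APPROX_NONE)[0],key=cv2.contourArea);return c
def hsv(I): return cv2.cvtColor(I,cv2.COLOR_BGR2HSV).transpose(2,0,1).astype(int)
E
python3 - <<'E'
from h import *
W=cv2.imread("pics/wrist0.png");h,s,v=hsv(W);B=(325,75,372,120)
m=((h<40)&(s>60)).astype(np.uint8);c=blob(W,m,B);print(cv2.fitEllipse(c))
nb=(~((h>100)&(h<130))).astype(np.uint8);c2=blob(W,nb,B);e=cv2.fitEllipse(c2);print(e)
print(onz("wrist",e[0],.082), 12.5e-3*389.7/.3)
E
```

```text
((347.39312744140625, 96.29431915283203), (12.797680854797363, 15.830720901489258), 158.73428344726562)
((347.903564453125, 96.0623550415039), (14.439583778381348, 16.515169143676758), 164.8387451171875)
[0.54584187 0.09099243 0.082     ] 16.2375
```

Request:
arm_command(series=[[8.5,-4.75,-0.75,0,0,0,0],[8.5,-4.75,-0.75,0,0,0,0],[8.5,-4.75,-0.75,0,0,0,0],[8.5,-4.75,-0.75,0,0,0,0],[8.5,-4.75,-0.75,0,0,0,0],[8.5,-4.75,-0.75,0,0,0,0],[8.5,-4.75,-0.75,0,0,0,0],[8.5,-4.75,-0.75,0,0,0,0]])

```text
time_s: 0.95
ee_pos: [0.4642, -0.3819, 0.2311]
tool_rot: [-2.221, -2.221, -0.0]
force: [1.8, -0.2, -0.2]
width: 0.994
finger_force: 0.0
```

```bash
python3 - <<'E'
from h import *
print(read_state()["ee_pos"]);c=calibration("wrist")
W=grab_frame("wrist")[:,:,::-1].copy();cv2.imwrite("pics/w1.png",W);h,s,v=hsv(W)
m=(((h<8)|(h>172))&(s>150)&(v>60)).astype(np.uint8)
b=blob(W,m);print(cv2.boundingRect(b),cv2.contourArea(b));x,y,w,hh=cv2.boundingRect(b)
cv2.imwrite("pics/w1c.png",cv2.resize(W[max(0,y-30):y+hh+40,max(0,x-40):x+w+40],None,fx=4,fy=4))
for z in(.089,.062,.035):print(z,proj("wrist",[.4646,-.2892,z],c))
E
```

```text
[ 0.46419724 -0.38189103  0.23114049]
(302, 86, 31, 26) 550.0
0.089 [318.35346026  92.92310109]
0.062 [318.29460216  94.89765348]
0.035 [318.24525978  96.55297579]
```

View pics/w1c.png

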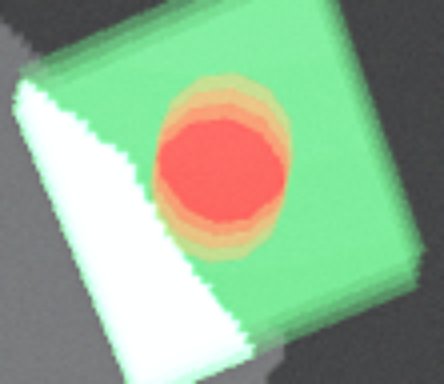

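The pin's head (about 318,97) on the green block is blurred, as the arm was still settling; retake after a pause.

Request:
arm_command(series=[[8.5,0,0,0,0,0,0],[8.5,0,0,0,0,0,0]])

```text
time_s: 1.2
ee_pos: [0.4649, -0.3797, 0.2309]
tool_rot: [-2.221, -2.22, -0.0]
force: [0.6, 0.5, -0.4]
width: 0.997
finger_force: 0.0
```

```bash
python3 - <<'E'
from h import *
print(read_state()["ee_pos"]);c=calibration("wrist")
W=grab_frame("wrist")[:,:,::-1].copy();cv2.imwrite("pics/w1.png",W);h,s,v=hsv(W)
m=(((h<8)|(h>172))&(s>100)&(v>60)).astype(np.uint8)
b=blob(W,m);print(cv2.boundingRect(b),cv2.contourArea(b),cv2.minEnclosingCircle(b));e=cv2.fitEllipse(b);print(e)
print(onz("wrist",e[0],.089,c),onz("wrist",e[0],.062,c), 24e-3*389.7/.285)
E
```

```text
[ 0.46485603 -0.37970525  0.23092961]
(301, 78, 33, 36) 895.0 ((317.0454406738281, 95.5), 17.94135284423828)
((317.109375, 95.42937469482422), (32.52436447143555, 35.14937210083008), 0.5157857537269592)
[ 0.46434924 -0.28854687  0.089     ] [ 0.46430314 -0.28729473  0.062     ] 32.81684210526316
```

Request:
arm_command(series=[[8.5,3.1,0,0,0,0,0],[8.5,3.1,0,0,0,0,0],[8.5,3.0,0,0,0,0,0],[8.5,0,0,4.0,0,0,0],[8.5,0,0,4.0,0,0,0],[8.5,0,0,4.0,0,0,0],[8.5,0,0,4.0,0,0,0],[8.5,0,0,2.8,0,0,0]])

```text
time_s: 2.05
ee_pos: [0.4645, -0.2859, 0.0414]
tool_rot: [-2.218, -2.223, 0.0]
force: [0.1, -0.8, 0.8]
width: 0.991
finger_force: 0.0
```

Request:
arm_command(series=[[1.5,0,0,0,0,0,0],[1.5,0,0,0,0,0,0],[1.5,0,0,0,0,0,0],[1.5,0,0,0,0,0,0],[1.5,0,0,0,0,0,0],[1.5,0,0,0,0,0,0],[1.5,0,0,0,0,0,0]], newtons=50)

```text
time_s: 2.75
ee_pos: [0.4658, -0.2885, 0.0449]
tool_rot: [2.22, 2.22, 0.001]
force: [-0.2, 2.5, 10.4]
width: 0.266
finger_force: 48.4
```

Request:
arm_command(series=[[1.5,0,0,-2.0,0,0,0],[1.5,0,0,-3.0,0,0,0],[1.5,0,0,-4.0,0,0,0],[1.5,0,0,-4.0,0,0,0],[1.5,0,0,-2.0,0,0,0],[1.5,0,0,0,0,0,0],[1.5,0,0,0,0,0,0]])

```text
time_s: 3.45
ee_pos: [0.465, -0.288, 0.1934]
tool_rot: [2.221, 2.221, 0.0]
force: [0.5, -0.8, -1.2]
width: 0.273
finger_force: 49.0
```

Request:
arm_command(series=[[1.5,4.0,1.0,0,0,0,0],[1.5,4.8,1.0,0,0,0,0],[1.5,4.8,1.0,0,0,0,0],[1.5,4.8,1.0,0,0,0,0],[1.5,4.8,1.0,0,0,0,0],[1.5,4.8,1.0,0,0,0,0],[1.5,4.8,1.0,0,0,0,0],[1.5,4.0,1.0,0,0,0,0]])

```text
time_s: 4.25
ee_pos: [0.5443, 0.0825, 0.1921]
tool_rot: [-2.22, -2.221, 0.002]
force: [1.1, -0.2, -0.9]
width: 0.27
finger_force: 49.0
```

Request:
arm_command(series=[[1.5,1.1,0.15,0,0,0,0],[1.5,0,0,0,0,0,0],[1.5,0,0,0,0,0,0]])

```text
time_s: 4.55
ee_pos: [0.546, 0.0903, 0.1925]
tool_rot: [-2.221, -2.221, 0.002]
force: [-0.3, 1.1, -0.0]
width: 0.269
finger_force: 49.1
```

```bash
python3 - <<'E'
from h import *
print(read_state()["ee_pos"])
I=[grab_frame(n)[:,:,::-1].copy() for n in("scene","side","wrist")]
for n,i in zip(("scene","side","wrist"),I):cv2.imwrite(f"pics/{n}2.png",i)
for n in("scene","side"):print(n,proj(n,[.5458,.091,.082]),proj(n,[.5458,.091,.155]))
a,b,c=I
cv2.imwrite("pics/m2.png",np.hstack([cv2.resize(a[140:340,260:460],(400,400)),cv2.resize(b[140:340,230:430],(400,400))]))
E
```

```text
[0.54601473 0.09033488 0.19251396]
scene [344.33619805 257.04086883] [346.19637799 230.86104892]
side [291.65989176 239.45241522] [290.64187151 203.80928479]
```

View pics/m2.png

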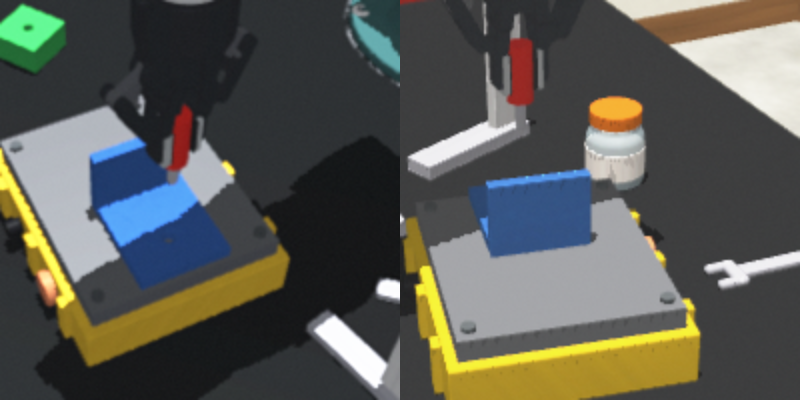

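The pin is held above the foot, tip about (346,230) in the scene view, and the hole is a dark dot at about (344,260) there. Check that dot by ray casting.

```bash
python3 - <<'E'
from h import *
a=cv2.imread("pics/scene2.png");b=cv2.imread("pics/scene0.png")
print(a[252:268,336:354].sum(2))
for p in((344,260),(344.5,259.5)):print(onz("scene",p,.082))
W=cv2.imread("pics/wrist0.png")
c=calibration("scene")
# block hole check: pin started at (.4643,-.288), block hole mouth at z=.035
print(proj("scene",[.4643,-.288,.035]))
print(a[148:160,264:286].sum(2))
E
```

```text
[[508 510 511 497 463 413 261 223 202 198 199 202 206 203 211 207 209 209]
 [511 499 468 416 259 220 200 202 206 211 208 202 207 210 209 208 203 205]
 [499 422 263 225 204 197 203 213 208 210 214 214 208 209 208 205 208 204]
 [422 249 200 202 207 205 205 219 216 213 216 212 212 212 216 210 209 201]
 [233 198 208 206 205 206 208 210 210 206 209 208 211 210 208 212 210 205]
 [206 206 209 204 201 203 199 204 205 201 194 206 208 208 207 204 206 203]
 [206 209 208 206 201 194 196 201 208 199 199 200 207 207 204 209 208 204]
 [206 204 209 208 204 194 203 211 211 211 202 194 204 206 206 210 201 211]
 [209 209 205 201 204 196 207 206 211 207 197 197 205 210 204 206 210 205]
 [206 206 208 210 210 207 205 201 205 200 197 206 211 208 205 210 209 202]
 [218 211 211 205 209 208 206 207 208 205 201 208 208 208 208 211 211 210]
 [210 206 207 209 205 207 206 208 209 206 206 205 207 204 208 209 207 210]
 [209 209 208 210 214 208 210 209 207 209 203 204 206 205 207 210 205 204]
 [208 209 204 211 211 209 206 207 207 207 213 211 206 205 202 204 212 207]
 [204 210 206 207 205 207 210 206 202 208 206 205 
[... 615 characters left out ...]
2 374 448 493 502 502 500 501
  499 499 498 498]
 [496 499 498 501 500 498 488 419 246 203 197 239 372 484 501 500 500 500
  499 498 499 499]
 [500 499 499 499 497 501 489 419 253 196 225 281 387 490 502 497 496 499
  501 501 502 503]
 [499 500 501 501 495 500 501 477 404 355 382 436 471 499 499 498 499 499
  504 497 502 504]
 [499 500 501 499 500 497 499 501 503 499 500 499 502 502 501 499 497 498
  500 500 502 493]
 [503 500 498 499 502 501 499 497 501 504 501 502 497 499 500 498 502 499
  504 505 493 430]
 [502 502 501 500 499 500 501 499 499 502 499 498 502 497 502 499 498 501
  503 492 427 268]
 [472 493 501 499 505 497 500 499 500 499 499 496 499 499 499 500 503 497
  479 417 266 187]]
```

```bash
python3 - <<'E'
from h import *
out=[]
for f in("scene0","scene2"):
    b=cv2.imread(f"pics/{f}.png")[245:275,325:365].astype(float)
    b=np.clip((b-b.mean((0,1)))*6+128,0,255).astype(np.uint8)
    b=cv2.resize(b,None,fx=10,fy=10,interpolation=0);cv2.circle(b,(190,120),4,(0,255,0),-1);out.append(b)
w=cv2.imread("pics/wrist0.png")[60:120,310:390];w=cv2.resize(w,(400,300),interpolation=0);cv2.circle(w,(190,180),3,(0,255,0),-1)
cv2.imwrite("pics/z.png",np.vstack([np.hstack(out),np.hstack([w,w*0])]))
E
```

```text
(no output)
```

View pics/z.png

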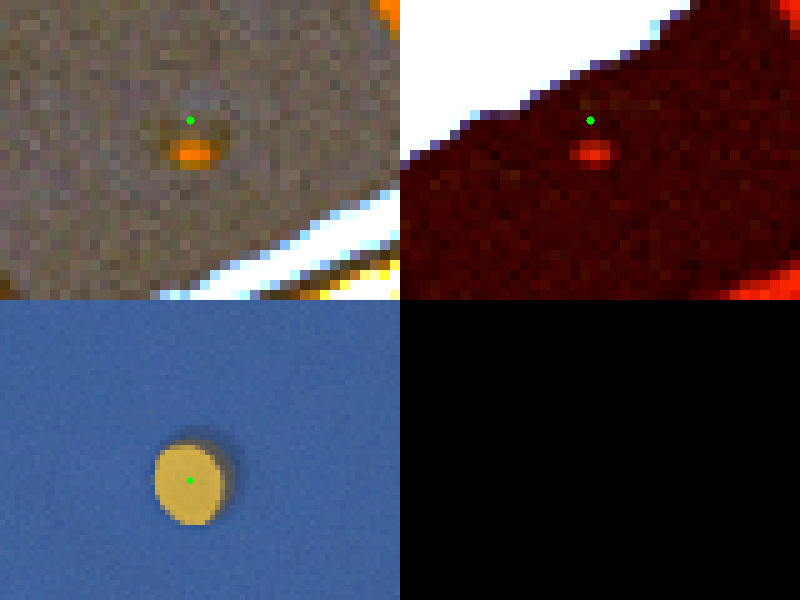

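The bright dot is the hole's floor seen obliquely; the mouth itself is centred on the predicted place (the shaded rim in the wrist view puts it about 0.7 mm farther in x). Lowering.

Request:
arm_command(series=[[1.5,0.1,0.05,3.0,0,0,0],[1.5,0,0,2.5,0,0,0],[1.5,0,0,1.3,0,0,0],[1.5,0,0,0,0,0,0],[1.5,0,0,0.4,0,0,0],[1.5,0,0,0.4,0,0,0],[1.5,0,0,0,0,0,0]])

```text
time_s: 5.4
ee_pos: [0.5472, 0.0918, 0.1174]
tool_rot: [2.222, 2.221, 0.0]
force: [-0.5, -0.2, -1.3]
width: 0.269
finger_force: 49.1
```

Request:
arm_command(series=[[1.5,0,0,0.4,0,0,0],[1.5,0,0,0.4,0,0,0],[1.5,0,0,0.4,0,0,0],[1.5,0,0,0,0,0,0]])

```text
time_s: 5.8
ee_pos: [0.5467, 0.092, 0.1047]
tool_rot: [-2.221, -2.221, 0.001]
force: [0.5, -0.4, -0.8]
width: 0.267
finger_force: 49.1
```

No resistance: it is in the hole. Continue to the shoulder.

Request:
arm_command(series=[[1.5,0,0,0.4,0,0,0],[1.5,0,0,0.4,0,0,0],[1.5,0,0,0.4,0,0,0],[1.5,0,0,0.2,0,0,0],[1.5,0,0,0,0,0,0]])

```text
time_s: 6.3
ee_pos: [0.5469, 0.092, 0.0919]
tool_rot: [2.221, 2.221, 0.001]
force: [-4.3, -0.8, 11.8]
width: 0.266
finger_force: 50.0
```

Request:
arm_command(series=[[8.5,0,0,0,0,0,0],[8.5,0,0,0,0,0,0],[8.5,0,0,0,0,0,0],[8.5,0,0,0,0,0,0],[8.5,0,0,0,0,0,0],[8.5,0,0,-2.5,0,0,0],[8.5,0,0,-4.0,0,0,0],[8.5,0,0,-4.0,0,0,0]])

```text
time_s: 7.1
ee_pos: [0.5465, 0.092, 0.1974]
tool_rot: [-2.221, -2.221, 0.001]
force: [1.1, 0.1, -0.5]
width: 0.996
finger_force: 0.0
```

Request:
arm_command(series=[[8.5,0,0,-4.0,0,0,0],[8.5,0,0,-4.0,0,0,0],[8.5,0,0,0,0,0,0],[8.5,0,0,0,0,0,0]])

```text
time_s: 7.5
ee_pos: [0.5473, 0.092, 0.2767]
tool_rot: [2.221, 2.221, 0.002]
force: [-0.5, 0.4, -0.2]
width: 0.996
finger_force: 0.0
```

```bash
python3 - <<'E'
from h import *
s=read_state();print(s["ee_pos"],s["joint_positions"].round(3));c=calibration("wrist");np.set_printoptions(precision=4,suppress=True)
I={n:grab_frame(n)[:,:,::-1].copy() for n in("scene","side","wrist")}
for n in I:cv2.imwrite(f"pics/{n}3.png",I[n])
def red(I,box):
    h,s,v=hsv(I);m=(((h<8)|(h>172))&(s>150)&(v>60)).astype(np.uint8);x,y,w,k=cv2.boundingRect(blob(I,m,box));return (x+w/2-.5,y+k/2-.5),(x,y,w,k)
a=red(I["scene"],(300,190,400,290));b=red(I["side"],(260,190,350,260));print(a,b)
print(two("scene",a[0],"side",b[0]),onz("scene",a[0],.109))
print("mid sq in wrist",[proj("wrist",p,c) for p in([.4553,.3048,.12],)])
cv2.imwrite("pics/v3.png",np.hstack([cv2.resize(I["wrist"],(400,300)),cv2.resize(I["scene"][160:340,260:500],(400,300))]))
E
```

```text
[0.54734084 0.09200107 0.27667935] [0.02  0.307 0.137 1.4   0.    1.59 ]
((345.0, 248.5), (339, 235, 13, 28)) ((290.0, 219.5), (284, 211, 13, 18))
(array([0.5494, 0.0988, 0.1185]), np.float64(0.0049004321205193815)) [0.5468 0.0923 0.109 ]
mid sq in wrist [array([ 170.4932, -110.3751])]
```

View pics/v3.png

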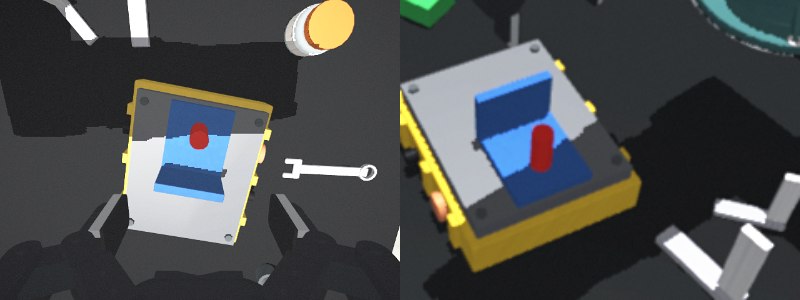

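The pin is home (scene ray at head height gives (0.547,0.092)). The squares are at the top of the wrist view; going over to the middle one.

Request:
arm_command(series=[[8.5,4.0,-3.0,0,0,0,0],[8.5,4.0,-3.0,0,0,0,0],[8.5,4.0,-3.2,0,0,0,0],[8.5,0,0,0,0,0,0],[8.5,0,0,0,0,0,0],[8.5,0,0,0,0,0,0]])

```text
time_s: 8.25
ee_pos: [0.4561, 0.2105, 0.2757]
tool_rot: [-2.222, -2.221, 0.001]
force: [-0.6, -0.2, -0.1]
width: 0.997
finger_force: 0.0
```

```bash
python3 - <<'E'
from h import *
s=read_state();print(s["ee_pos"]);c=calibration("wrist");np.set_printoptions(precision=4,suppress=True)
W=grab_frame("wrist")[:,:,::-1].copy();cv2.imwrite("pics/w4.png",W)
print(proj("wrist",[.4553,.3048,.12],c),proj("wrist",[.4553,.3048,.0],c),proj("wrist",[.4553,.3048,.012],c))
np.savez("c4.npz",K=c["K"],view=c["view"])
E
```

```text
[0.45608141 0.21051965 0.27569653]
[316.8236  91.4715] [317.1553  98.337 ] [317.1311  97.8353]
```

View pics/w4.png

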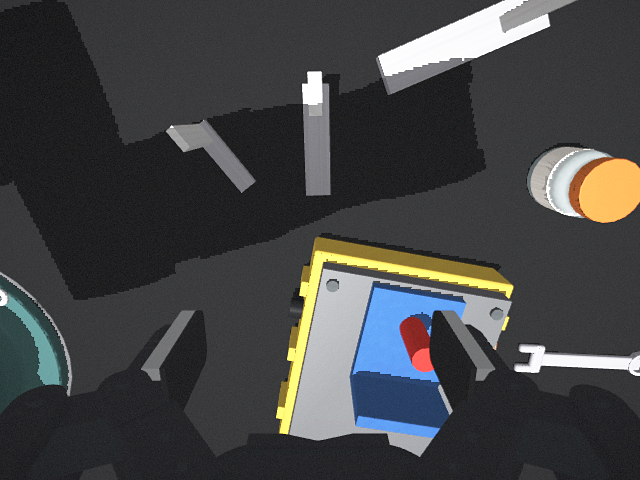

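The middle square is seen from above: leg top about (315,93), foot from (316,84) to (318,195), back towards world +y. The small one is at (215,155), the big one at (470,40). The pin stands home in the foot.

```bash
python3 - <<'E'
from h import *
np.set_printoptions(precision=4,suppress=True)
c=dict(np.load("c4.npz"));W=cv2.imread("pics/w4.png");g=cv2.cvtColor(W,6)
# per-row extents of foot
L=[];R=[]
for r in range(130,192,3):
    x=np.nonzero(g[r,285:350]>85)[0]+285;L.append(onz("wrist",(x.min(),r),.012,c));R.append(onz("wrist",(x.max()+1,r),.012,c))
L,R=np.array(L),np.array(R)
for E in(L,R):
    p=np.polyfit(E[:,1],E[:,0],1);print("slope dx/dy",p[0],"x at y=.26",np.polyval(p,.26), "at .305",np.polyval(p,.305))
print("end row col 318:",g[185:202,318], g[60:125:1,315])
print("end",onz("wrist",(318,195.5),.012,c))
m=((g>200)*255).astype(np.uint8);b=blob(W,m,(295,60,340,130));print(cv2.boundingRect(b),cv2.minAreaRect(b))
for p in((308,72),(322,72),(308,88)):print(onz("wrist",p,.12,c))
S=cv2.imread("pics/scene3.png")
E
```

```text
slope dx/dy -0.025978531428113526 x at y=.26 0.44223484153288434 at .305 0.44106580761861924
slope dx/dy -0.017116232614737388 x at y=.26 0.4681026067011472 at .305 0.467332376233484
end row col 318: [124 126 124 124 126 126 126 127 127 126  71  26  24  33  36  25  28] [ 59  58  58  59  59  58  56  61  60  60  49 172 255 255 255 255 255 255
 255 255 255 255 255 255 255 255 255 255 255 255 255 255 255 255 255 255
 255 255 255 255 255 255 255 255 255 161 169 167 170 167 167 163 168 162
 165 171 131 136 135 138 131 135 131 135 134]
end [0.4561 0.2078 0.012 ]
(302, 71, 21, 34) ((311.7865905761719, 87.80516052246094), (32.82973861694336, 19.84314727783203), 87.39744567871094)
[0.4491 0.3177 0.12  ]
[0.459  0.3177 0.12  ]
[0.449  0.3071 0.12  ]
```

Request:
arm_command(series=[[5,3.1,-0.1,0,0,0,-0.022],[5,3.1,-0.1,0,0,0,0],[5,3.0,0,0,0,0,0],[5,0,0,4.5,0,0,0],[5,0,0,4.0,0,0,0],[5,0,0,3.0,0,0,0],[5,0,0,0,0,0,0],[5,0,0,0,0,0,0]])

```text
time_s: 9.1
ee_pos: [0.4531, 0.3024, 0.1618]
tool_rot: [-2.198, -2.244, 0.001]
force: [-0.3, 0.1, 0.4]
width: 0.587
finger_force: 0.0
```

Request:
arm_command(series=[[5,0.05,0.1,4.0,0,0,0],[5,0,0,4.0,0,0,0],[5,0,0,2.1,0,0,0],[5,0,0,0,0,0,0],[5,0,0,0,0,0,0]])

```text
time_s: 9.6
ee_pos: [0.4547, 0.3038, 0.0622]
tool_rot: [2.197, 2.245, 0.003]
force: [0.3, -0.5, 0.5]
width: 0.582
finger_force: 0.0
```

Request:
arm_command(series=[[0,0,0,0,0,0,0],[0,0,0,0,0,0,0],[0,0,0,0,0,0,0],[0,0,0,0,0,0,0],[0,0,0,0,0,0,0],[0,0,0,0,0,0,0]], newtons=100)

```text
time_s: 10.2
ee_pos: [0.4539, 0.3038, 0.0615]
tool_rot: [2.196, 2.246, 0.003]
force: [-1.7, -1.1, 11.0]
width: 0.106
finger_force: 98.3
```

Request:
arm_command(series=[[0,0,0,-2.0,0,0,0],[0,0,0,-3.0,0,0,0],[0,0,0,-4.0,0,0,0],[0,0,0,-4.0,0,0,0],[0,0,0,-3.0,0,0,0],[0,0,0,0,0,0,0],[0,0,0,0,0,0,0]])

```text
time_s: 10.9
ee_pos: [0.4534, 0.3036, 0.2203]
tool_rot: [2.197, 2.246, 0.001]
force: [-0.9, 0.2, -3.9]
width: 0.106
finger_force: 97.9
```

```bash
python3 - <<'E'
from h import *
np.set_printoptions(precision=4,suppress=True)
import math
# pose of wrist0: tool at start; rebuild its calibration from the first printout
c=dict(K=np.array([[389.7,0,317.6],[0,389.7,239.4],[0,0,1]]),view=np.array([[1,-.0002,-.001,-.5244],[.0001,-.9529,.3033,-.0389],[-.001,-.3033,-.9529,.38],[0,0,0,1]]))
W=cv2.imread("pics/wrist0.png");g=cv2.cvtColor(W,6).astype(int);h,s,v=hsv(W)
F=[]
for x in range(215,395,6):
    col=g[:,x];r=[y for y in range(280,350) if col[y]>130 and col[y+1:y+4].max()<130]
    if r:F.append(onz("wrist",(x,r[-1]+.7),.07,c))
F=np.array(F);p=np.polyfit(F[:,0],F[:,1],1);print("front yaw",math.atan(p[0]),len(F),np.std(F[:,1]-np.polyval(p,F[:,0])))
# foot left edge: blue starts, z=.082
blue=(h>100)&(h<130)&(s>110)
for side in(0,1):
    E=[]
    for r in range(60,165,4):
        x=np.nonzero(blue[r,255:440])[0]+255;E.append(onz("wrist",((x.min(),x.max()+1)[side],r),.082,c))
    E=np.array(E);q=np.polyfit(E[:,1],E[:,0],1);print("foot yaw",-math.atan(q[0]),np.std(E[:,0]-np.polyval(q,E[:,1])),"x at y=.0915",np.polyval(q,.0915))
yaw=math.atan(p[0]);ya=np.array([-math.sin(yaw),math.cos(yaw)]);H=np.array([.5468,.092])
print("front edge->hole", (H-np.array([H[0],np.polyval(p,H[0])]))@ya,"corner",H-.075*ya)
print(F[0],F[-1])
E
```

```text
front yaw -0.18564971659896054 30 2.8606052404142245e-17
foot yaw -0.18580922883902273 0.00019921344450593781 x at y=.0915 0.501314581753256
foot yaw -0.18823656762264127 5.2658488577284054e-17 x at y=.0915 0.5929871174952842
front edge->hole 0.19103804081238934 corner [0.533  0.0183]
[ 0.4356 -0.0815  0.07  ] [ 0.5879 -0.1101  0.07  ]
```

The yaw values agree (about -0.186) and the foot's centre line passes through the hole. But residuals of 1e-17 can't come from whole-pixel edges, so I'll check the raw rows before relying on them.

```bash
python3 - <<'E'
from h import *
import math
c=dict(K=np.array([[389.7,0,317.6],[0,389.7,239.4],[0,0,1]]),view=np.array([[1,-.0002,-.001,-.5244],[.0001,-.9529,.3033,-.0389],[-.001,-.3033,-.9529,.38],[0,0,0,1]]))
W=cv2.imread("pics/wrist0.png");g=cv2.cvtColor(W,6).astype(int)
P=[]
for x in range(215,395,6):
    r=[y for y in range(280,350) if g[y,x]>130 and g[y+1:y+4,x].max()<130]
    if r:P.append((x,r[-1]+.7))
print(P[::3])
F=np.array([onz("wrist",p,.07,c) for p in P]);p=np.polyfit(F[:,0],F[:,1],1);res=F[:,1]-np.polyval(p,F[:,0])
print(p,res[:6],res.std(),np.sqrt((res**2).mean()))
vx,vy,_,_=cv2.fitLine(F[:,:2].astype(np.float32),cv2.DIST_L2,0,.01,.01).ravel();print(math.atan2(vy,vx))
print(F[:4])
E
```

```text
[(215, 308.7), (233, 311.7), (251, 314.7), (269, 317.7), (287, 320.7), (305, 323.7), (323, 326.7), (341, 329.7), (359, 332.7), (377, 335.7)]
[-0.18781239  0.00031769] [ 2.77555756e-17  0.00000000e+00  0.00000000e+00  2.77555756e-17
  0.00000000e+00 -1.38777878e-17] 2.8606052404142245e-17 2.866583523299505e-17
-0.18564979177477814
[[ 0.43557666 -0.08148901  0.07      ]
 [ 0.44070278 -0.08245176  0.07      ]
 [ 0.44583762 -0.08341614  0.07      ]
 [ 0.45098119 -0.08438217  0.07      ]]
```

Explained: the edge slope is close to 1/6 and I sampled every 6 columns, so the rows alias onto an exact line; the yaw is good to about 0.004. Yaw -0.186, corner about (0.533,0.018). Carry the square over.

Request:
arm_command(series=[[0,0,0,-0.8,0,0,0.07],[0,0,0,-0.7,0,0,0.07],[0,0,0,0,0,0,0.068],[0,0,0,0,0,0,0]])

```text
time_s: 11.3
ee_pos: [0.4529, 0.3033, 0.2339]
tool_rot: [-2.419, -2.004, 0.003]
force: [0.1, 0.6, -2.8]
width: 0.101
finger_force: 98.0
```

Request:
arm_command(series=[[0,-3.0,1.3,0,0,0,0],[0,-4.0,1.7,0,0,0,0],[0,-4.0,1.7,0,0,0,0],[0,-4.0,1.7,0,0,0,0],[0,-4.0,1.7,0,0,0,0],[0,-4.0,1.7,0,0,0,0],[0,-4.0,1.7,0,0,0,0],[0,-3.5,1.6,0,0,0,0]])

```text
time_s: 12.1
ee_pos: [0.5253, -0.0224, 0.2342]
tool_rot: [-2.415, -2.007, 0.002]
force: [1.2, 0.8, -2.6]
width: 0.101
finger_force: 97.9
```

Request:
arm_command(series=[[0,0,0,0,0,0,0],[0,0,0,0,0,0,0],[0,0,0,0,0,0,0]])

```text
time_s: 12.4
ee_pos: [0.5252, -0.0198, 0.2347]
tool_rot: [-2.416, -2.007, 0.001]
force: [0.3, 0.3, -3.9]
width: 0.105
finger_force: 98.0
```

```bash
python3 - <<'E'
from h import *
s=read_state();e=s["ee_pos"];print(e,s["tool_rot"])
ya=np.array([.185,.983]);xa=np.array([.983,-.185]);d=e[:2]-np.array([.533,.0183])
print("along bracket x,y of ee from corner",d@xa,d@ya)
I={n:grab_frame(n)[:,:,::-1].copy() for n in("scene","side")}
cv2.imwrite("pics/v5.png",np.hstack([cv2.resize(I["scene"][110:310,240:440],(400,400)),cv2.resize(I["side"][130:360,200:430],(400,400))]))
E
```

```text
[ 0.52524742 -0.01978468  0.23465483] [-2.41578492e+00 -2.00654941e+00  1.07811985e-03]
along bracket x,y of ee from corner -0.000575120942799483 -0.038871467963106844
```

View pics/v5.png

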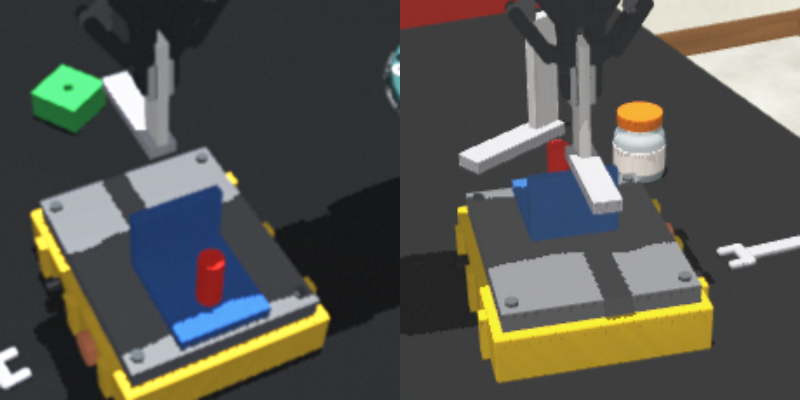

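The square is held upright over the clean deck in front of the upright, foot pointing away, and the pin stands home behind. Descending.

Request:
arm_command(series=[[0,0,0,3.0,0,0,0],[0,0,0,4.0,0,0,0],[0,0,0,2.5,0,0,0],[0,0,0,0,0,0,0],[0,0,0,0.3,0,0,0],[0,0,0,0.2,0,0,0],[0,0,0,0,0,0,0]])

```text
time_s: 13.2
ee_pos: [0.5264, -0.0204, 0.1363]
tool_rot: [2.417, 2.005, 0.002]
force: [-0.3, -0.5, -3.0]
width: 0.1
finger_force: 98.1
```

Request:
arm_command(series=[[0,0.8,0,0,0,0,0],[0,0.8,0,0,0,0,0],[0,0.5,0,0,0,0,0],[0,0,0,0.1,0,0,0],[0,0,0,0.1,0,0,0],[0,0,0,0.1,0,0,0],[0,0,0,0,0,0,0]])

```text
time_s: 13.9
ee_pos: [0.5295, 0.0, 0.1321]
tool_rot: [-2.418, -2.005, 0.0]
force: [0.4, 0.3, -2.9]
width: 0.099
finger_force: 98.1
```

Request:
arm_command(series=[[0,0.2,0,0.05,0,0,0],[0,0,0,0.1,0,0,0],[0,0,0,0.1,0,0,0],[0,0,0,0,0,0,0]])

```text
time_s: 14.3
ee_pos: [0.5304, 0.0023, 0.1315]
tool_rot: [2.417, 2.005, 0.003]
force: [-7.5, 2.3, 23.9]
width: 0.102
finger_force: 102.4
```

Request:
arm_command(series=[[0,0.1,0,-0.15,0,0,0],[0,0.05,0,0,0,0,0],[0,0,0,0,0,0,0]])

```text
time_s: 14.6
ee_pos: [0.5305, 0.0036, 0.1316]
tool_rot: [2.418, 2.005, 0.0]
force: [-1.6, -0.5, 6.4]
width: 0.102
finger_force: 99.3
```

Request:
arm_command(series=[[0,0.1,0,0,0,0,0],[0,0.1,0,0,0,0,0],[0,0,0,0,0,0,0]])

```text
time_s: 14.9
ee_pos: [0.5305, 0.0039, 0.1316]
tool_rot: [2.417, 2.002, -0.005]
force: [-5.8, -12.8, 7.7]
width: 0.099
finger_force: 99.8
```

Request:
arm_command(series=[[0,0,0,0.08,0,0,0],[0,0.03,0,0,0,0,0],[0,0,0,0,0,0,0],[0,0,0,0,0,0,0],[0,0,0,0,0,0,0]])

```text
time_s: 15.4
ee_pos: [0.5306, 0.0039, 0.1316]
tool_rot: [2.416, 2.001, -0.004]
force: [-9.8, -14.6, 19.6]
width: 0.102
finger_force: 101.8
```

```bash
python3 - <<'E'
from h import *
I={n:grab_frame(n)[:,:,::-1].copy() for n in("scene","side")}
s=read_state();print(s["ee_pos"],s["tool_rot"],s["force"],s["torque"],s["finger_force"])
cv2.imwrite("pics/v6.png",np.hstack([cv2.resize(I["scene"][140:300,260:420],(400,400)),cv2.resize(I["side"][170:330,210:370],(400,400))]))
E
```

```text
[0.53063087 0.00386301 0.13154449] [ 2.41641277  2.0015098  -0.00418043] [ -8.95568004 -14.93630938  19.84292102] [-2.85805042  1.90625075  0.0972338 ] 101.82368516921997
```

View pics/v6.png

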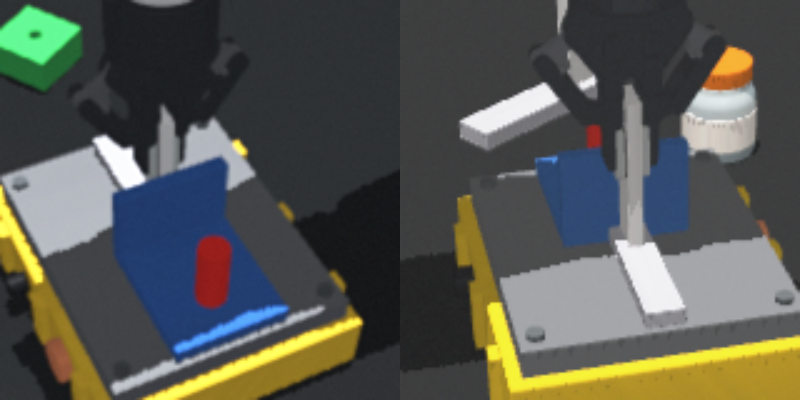

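The square sits flat on the deck against the upright near its middle, and the pin is home. The wrist feels steady forces of about 23 N down and 16 N into the bracket. Handing in.

```bash
python3 -c "
from station import *
print(close_job())"
```

```text
the job is handed in; nothing more can be done
None
```

The pin is home in the bracket's hole and the square is gripped and pressed flat into the corner near its middle, and I handed the job in at about 15.5 s; the station returned no verdict.

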